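# Touch-open the laundry supplies cupboard

### The arm

A 6-joint arm with a two-finger parallel gripper is mounted at the origin on a cart in front of the work surface, level with it; the furniture and walls round the work are solid. World frame = base frame: x ahead of the robot, y to its left, z up, the work surface at z = 0. Lengths are in m, angles in rad, forces in N, time in s.
With the tool pointing down it reaches from about 0.225 to 0.875 m from the base axis. Payload 3.4 kg.
Tool frame: the origin (TCP) lies between the finger pads; the fingertips stand 11 mm ahead of it and the grasp point (between the pads) lies 8 mm behind it (tips_ahead is the distance from the TCP to the fingertips, in m); z points along the fingers, x is the direction in which the jaws open and shut, and the axes are right-handed (so a half turn about z gives the same grasp; the last joint's range is limited). The gripper opens to 85 mm and grips with 20 to 120 N. Pads are 22 mm wide; open, the fingers measure 114 mm over their backs; the gripper's body (76 mm by 85 mm) begins 54 mm behind the grasp point. The pads swing forward as they close: fully open they stand 13 mm farther back than shut.
Start: joints at [-0.121, 0.276, 1.505, -0, 1.361, -0.121], TCP at [0.575, -0, 0.242] pointing down, gripper open.
Joint ranges: [-2.89, 2.89], [-0.75, 2.08], [0.22, 2.7], [-1.18, 4.32], [0.11, 2.71], [-2.7, 2.7]. Speed limits (rad/s): [2.57, 2.57, 3.14, 3.14, 3.14, 3.14].

### API

Orientations are given as a unit quaternion [w, x, y, z].
In Python, from rig import get_state, get_image, sign_off, masks_of, tips_ahead gives the robot as it stands.
- The arm moves only by the tool play_rows, never from a script. Its argument "series" is a list of rows, each an object of numbers: "fingers": the closure, from -1 (fully open) to 1 (shut); "dx", "dy", "dz": the shift along the world's x, y, z in mm; "turn": the turn about the world's z in rad. A call has 1 to 20 rows; each row shifts and turns the pose as measured when the row begins; what a row does not reach is not made up. A row lasts 1/12 s, in which the tool goes at most 41.7 mm and 7.16 degrees, less where a joint would pass 70% of its speed; a pose out of reach is approached as far as the arm can. A call with a gripper value outside its range is refused whole. The fingers move at their own pace and stop on an object; "squeeze" is the grip in N (left out, the last holds). Time passes only in rows, so rows that do not move let the fingers close. It gives the time, the measured TCP pose, the force and the opening at its end, in the units of the state.
- get_state(): the state, without advancing time (a new reading comes with each control period).
- get_image(name): name is "scene" or "side" or "wrist"; returns a dict with "pixels" (480x640x3 uint8, red, green, blue), "vfov" (degrees; the focal length in pixels is half the picture's height over the tangent of half this angle, whatever the lens; pixels are square), "cx", "cy" (the principal point, pixels), "dist" ([k1, k2, p1, p2, k3] as OpenCV has them; the pictures are not rectified), "rvec" (rotation vector, rad) and "tvec" (3), from world to camera coordinates, as OpenCV has them; the wrist camera has in their place "hand_eye" (4x4, takes a point from camera to tool coordinates, whose origin is the TCP and whose axes are the tool frame's). Camera axes: x right, y down, z forward; pixel columns grow to the right and rows downward; lengths in m; the calibration is good to about 2 mm. A picture is of the moment at which its call begins: read the wrist's pose just before it. There is no depth.
- sign_off(): hands the job in, once; it reports no verdict.
Trained networks look in a picture, given as the dict that the camera call returned (one of the last four; its "shot" number tells which), for a name from the list of things; names that differ only in an ending like _2 or _b are one class to them, and where a whole thing is asked for, a point or a joint stands for the part that bears it (a point fixed in the world has none). Each returns a list of dicts, best first, with "p" (0 to 1); they miss things now and then, are a little off and sometimes report something else, mostly with a low value. They report only what shows in the picture. A call takes as long as a camera call.
- masks_of(picture, label): "region" (480x640 bool, what is visible of it) and "xy" ([column, row] in pixels, amid what is visible of it).
The state is a dict: "clock": time; "qpos": joint angles; "qd": joint speeds; "effort": joint torques, N m; "position": TCP position; "ee_rot": TCP orientation; "contact_force": force on the tool from outside, world axes, zero at the start; "moment": the same for the moment, N m; "width": finger opening in m.
Only numpy, scipy, OpenCV 4.12 (cv2) and the standard library are available. Lean on these libraries where they do the work, as an engineer would, in place of code of your own. Each camera call takes 0.05 s, during which the arm holds its last target. There are 200 camera calls.

### The job

The stain remover is wanted from the left half of the small two-door cupboard, whose plain handleless doors have push-to-open catches. First push the pot of hand balm that stands before the left door along the worktop, upright and without lifting it, until it is clear of that door's swing; then press the left door in near its free edge until its catch lets go and the spring sets it ajar, and push the door round on its hinge until it stands wide open, square to the cupboard's front. The door must not strike the pot, the right door stays shut, and everything else is left where it is.

Things in the scene. Friction and masses are not known exactly. Their poses are not given: they have to be found in the camera images.
- cupboard: Handleless two-door cupboard, pale wood, white doors, 360 mm wide (y), 150 deep (x), 240 high, fixed. Origin: centre of its underside; x points to its back, y to the left seen from the front, z up. Carcass front and flat top edge at x = -0.075; outer faces of the shut doors at x = -0.0975. Doors reach from 24 to 237 mm up and meet at y = 0. Only low things lie at the back of its top.
- left_hinge (a point): Point on the left door's hinge line at worktop height, in the cupboard's frame at (-0.0815, 0.178, 0). The door's inner face runs through this upright line; the panel is 16 mm thick and its free edge is 176 mm from the line, so a thing stands in its swing while any part of it is nearer than that. Axes as the cupboard's.
- left_press (a point): Point on the left door's outer face before its catch: 21 mm from the free edge, 32 mm below the door's top, 205 mm above the worktop; moves with the door. Pressing in here 4 mm (the stop comes at 5) with about 6 N trips the catch; it does not latch again. When the finger draws back, a spring plunger pushes the door out and it stands ajar.
- door_left (a joint): Left door's angle about its upright hinge at its left (+y) side, rad: 0 shut and latched, -0.034 pressed to the stop, 0.4 to 0.5 sprung ajar (free edge some 75 mm out), 1.57 square to the front, 1.75 at most. At angle a the free edge's inner corner is at (-0.0815 - 0.176 sin a, 0.178 - 0.176 cos a) in the cupboard's frame. Once ajar it turns freely and stays where it is left.
- door_right (a joint): Angle of the right door about its hinge at the right (-y) side, rad: 0 shut and latched; made alike, with the same catch. To stay shut.
- balm_pot: Pot of hand balm: low round white pot with a grey lid, 69 mm in diameter, 41 mm high, about 105 g, loose on the worktop before the left door. Origin: centre of its underside.
- candle: Bystander: candle in a clear glass, upright round tumbler 76 mm in diameter and 90 mm high, loose. Origin: centre of its underside.
- dosing_cup: Bystander: light blue measuring cup with a tab, 71 x 90 mm, 62 mm high, loose. Origin at its underside.
- collar_brush: Bystander: small purple collar brush lying on its bristles, 85 x 30 mm, 23 mm high, loose. Origin at its underside, in the middle.

How it is judged:
By the outcome, as a careful person would: the job done as asked, in the order asked, and still so for the second after the job is handed in, with the robot touching nothing.
It also fails if it takes over 72 s, if anything falls off the work surface, if the arm or the gripper's body presses on something with over 40 N, if the wrist force passes 120 N, or if a joint passes its speed limit or range.

## Working session

There is one attempt and no reset: what is moved stays moved. The work goes in short steps, Python scripts to look and compute and a tool call to move; the robot and the scene stay as the last step left them, time stands still between calls to the robot, and variables do not carry over. Pictures are saved under pics/ and viewed, about 8 in all and at most 12, crops included, and the job is handed in when it is done.

Besides the shell and the picture viewer there is one more tool, called after ">>>" as a command line: name --argument value ..., lists and objects as JSON in quotes. play_rows: Moves the arm, as the interface text tells. Its arguments: {"type":"object","properties":{"series":{"type":"array"},"squeeze":{"type":"number"}},"required":["series"]}

```bash
mkdir -p pics
cat > h.py <<'E'
import numpy as np, cv2
from rig import *
def K(im):
    f=240/np.tan(np.radians(im["vfov"])/2); return np.array([[f,0,im["cx"]],[0,f,im["cy"]],[0,0,1.]])
def ray(im,uv):
    p=cv2.undistortPoints(np.array([[uv]],float),K(im),np.array(im["dist"],float))[0,0]
    R=cv2.Rodrigues(np.array(im["rvec"],float))[0]; t=np.array(im["tvec"],float).ravel()
    return -R.T@t, R.T@np.array([p[0],p[1],1])
def onz(im,uv,z):
    o,d=ray(im,uv); return o+d*(z-o[2])/d[2]
def proj(im,P):
    return cv2.projectPoints(np.array(P,float).reshape(-1,3),np.array(im["rvec"],float),np.array(im["tvec"],float),K(im),np.array(im["dist"],float))[0][:,0]
def save(im,n): cv2.imwrite("pics/"+n,im["pixels"][:,:,::-1])
E
python3 - <<'E'
from h import *
s=get_state(); print(s, tips_ahead)
for n in ("scene","side"):
    im=get_image(n); save(im,n+"0.png"); o,_=ray(im,(320,240)); print(n,o)
    for l in ("cupboard","left_press","balm_pot","candle","dosing_cup","collar_brush","door_left"):
        for m in masks_of(im,l)[:2]:
            ys,xs=np.where(m["region"]); print(l,round(m["p"],2),m["xy"],xs.min(),xs.max(),ys.min(),ys.max(),onz(im,m["xy"],0.02).round(3))
E
```

```text
{'clock': 0.0, 'qpos': array([-1.20990326e-01,  2.76582932e-01,  1.50617159e+00, -8.51420486e-06,
        1.36066867e+00, -1.20991495e-01]), 'qd': array([-0.00202804,  0.0020968 , -0.00078337, -0.00076359, -0.00013255,
       -0.00092242]), 'effort': array([ 6.20495921e-04, -4.16768074e+01, -2.45808578e+01, -1.52056768e-04,
        1.11346930e-02,  1.69860516e-05]), 'position': array([5.74481583e-01, 6.02393270e-05, 2.41431236e-01]), 'ee_rot': array([-1.06337002e-04,  9.99999581e-01,  1.47603200e-06, -9.09080158e-04]), 'contact_force': array([ 0.18577718,  0.43888592, -0.73089594]), 'moment': array([-0.01451015, -0.03148926, -0.06396448]), 'width': 0.08519805016684094} 0.011
scene [-0.51244411 -0.67897921  0.85957025]
cupboard 0.62 [392.7, 230.1] 312 472 165 295 [ 0.838 -0.216  0.02 ]
left_press 0.76 [348.6, 239.0] 311 383 195 284 [ 0.738 -0.12   0.02 ]
balm_pot 0.79 [322.3, 309.1] 311 337 294 322 [ 0.422 -0.195  0.02 ]
candle 0.58 [211.3, 234.7] 197 226 217 256 [0.588 0.252 0.02 ]
dosing_cup 0.68 [451.8, 307.1] 434 464 290 327 [ 0.561 -0.469  0.02 ]
collar_brush 0.8 [184.4, 272.6] 169 197 266 276 [0.399 0.2   0.02 ]
door_left 0.9 [347.8, 239.4] 312 383 195 283 [ 0.735 -0.119  0.02 ]
side [-0.04367432  0.95613282  0.67490016]
cupboard 0.97 [311.6, 228.9] 249 367 158 292 [ 0.752 -0.434  0.02 ]
left_press 0.81 [329.7, 233.1] 310 345 183 290 [ 0.689 -0.43   0.02 ]
balm_pot 0.64 [380.7, 285.1] 366 393 273 299 [ 0.428 -0.2    0.02 ]
candle 0.77 [238.7, 348.5] 217 258 320 380 [0.571 0.181 0.02 ]
dosing_cup 0.66 [355.4, 208.7] 342 367 165 258 [ 0.712 -0.652  0.02 ]
dosing_cup 0.63 [381.8, 234.9] 371 402 222 250 [ 0.549 -0.489  0.02 ]
collar_brush 0.77 [304.2, 382.2] 293 309 367 400 [0.402 0.213 0.02 ]
door_left 0.82 [327.7, 234.5] 310 345 184 290 [ 0.69  -0.418  0.02 ]
door_left 0.26 [301.6, 382.7] 293 309 368 400 [0.405 0.216 0.02 ]
```

View pics/scene0.png

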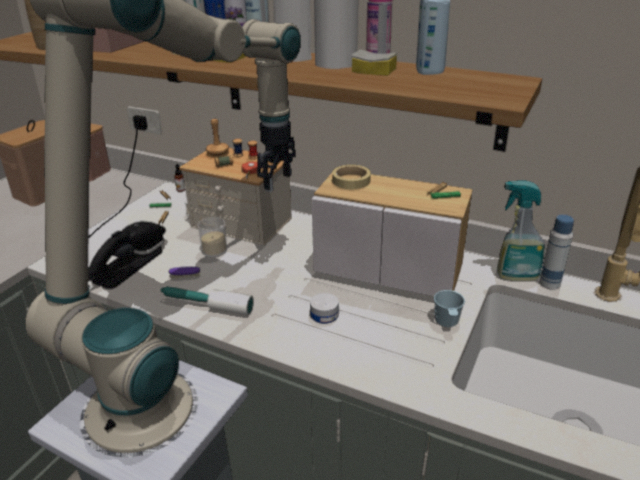

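View pics/side0.png

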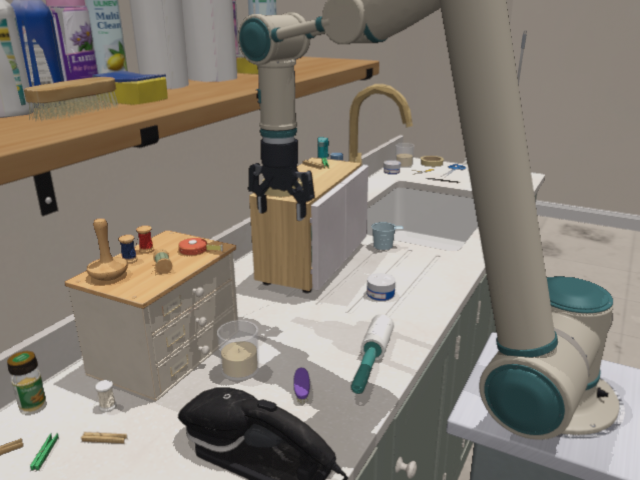

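The scene view shows the cupboard at about (390,230), with the pot before its left door at (323,309). The candle, the brush and a green lint roller are to the left, and the cup is at (449,308). The side view agrees, with the pot at (381,285). I'll zoom in for the cupboard's corners.

Run:
```python
import cv2,numpy as np
a=cv2.imread("pics/scene0.png")[155:335,290:490]; b=cv2.imread("pics/side0.png")[145:325,235:405]
a=cv2.resize(a,None,fx=4,fy=4,interpolation=cv2.INTER_CUBIC)[:600*2]; b=cv2.resize(b,None,fx=4,fy=4,interpolation=cv2.INTER_CUBIC)
cv2.imwrite("pics/a.png",a[:600]); cv2.imwrite("pics/b.png",b[:600])
```

```text
(no output)
```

View pics/a.png

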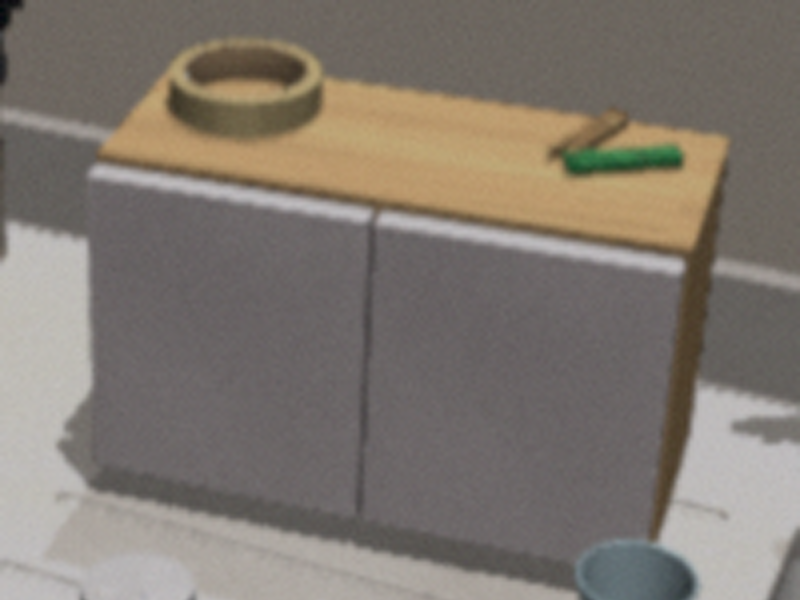

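View pics/b.png

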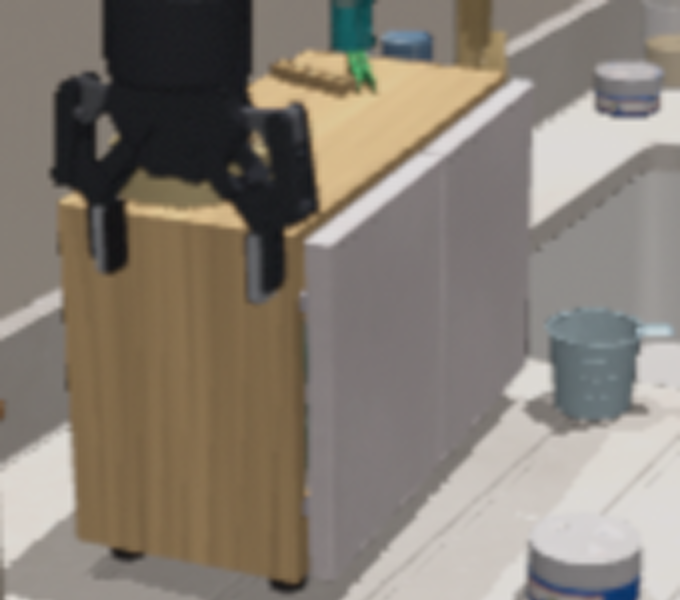

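The crops give the door corners. In the scene crop the outer-face top edge runs (92,180)-(371,221)-(683,272), with bottom corners at (93,466) and (360,513). In the side crop the corners are (320,246), (330,580) and (530,88). I'll fit the pose to these.

Run:
```python
from h import *
from scipy.optimize import least_squares
ims={n:get_image(n) for n in ("scene","side")}
X=-.0975
obs=[("scene",(92,180),(X,.178,.237)),("scene",(371,221),(X,.001,.237)),("scene",(683,272),(X,-.178,.237)),("scene",(93,466),(X,.178,.024)),("scene",(360,513),(X,.001,.024)),("scene",(728,142),(.075,-.18,.24)),
("side",(320,246),(X,.178,.237)),("side",(330,580),(X,.178,.024)),("side",(530,88),(X,-.178,.237)),("side",(62,203),(.075,.18,.24)),("side",(442,158),(X,0,.237))]
off={"scene":(290,155),"side":(235,145)}
def W(p,P): c,s=np.cos(p[2]),np.sin(p[2]); return [p[0]+c*P[0]-s*P[1],p[1]+s*P[0]+c*P[1],P[2]]
def f(p): return np.concatenate([proj(ims[n],W(p,P))[0]-(np.array(u)/4+off[n]) for n,u,P in obs])
r=least_squares(f,[.65,-.2,0],loss='soft_l1'); print(r.x,f(r.x).reshape(-1,2).round(1).tolist()); p=r.x
np.save("cup.npy",p)
# pot: fit disc silhouette by mask bbox centre
best={}
def cyl(rr,h):
    a=np.linspace(0,2*np.pi,60); return np.array([[rr*np.cos(t),rr*np.sin(t),z] for t in a for z in (0,h)])
for l,rr,h in (("balm_pot",.0345,.041),("candle",.038,.09),("dosing_cup",.0355,.062),("collar_brush",.03,.023)):
    bb={}
    for n,im in ims.items():
        m=masks_of(im,l)
        if n=="side" and l=="dosing_cup": m=[k for k in m if k["xy"][0]>370]
        if m:
            ys,xs=np.where(m[0]["region"]); bb[n]=np.array([xs.min(),xs.max()+1,ys.min(),ys.max()+1])
    def g(q):
        o=[]
        for n,b in bb.items():
            u=proj(ims[n],cyl(rr,h)+[q[0],q[1],0]); o+=list(np.array([u[:,0].min(),u[:,0].max(),u[:,1].min(),u[:,1].max()])-b)
        return np.array(o)
    q=least_squares(g,[.5,-.1],loss='soft_l1'); print(l,q.x.round(4),g(q.x).round(1))
    d=q.x-p[:2]; c,s=np.cos(p[2]),np.sin(p[2]); loc=np.array([c*d[0]+s*d[1],-s*d[0]+c*d[1]]); print("  local",loc.round(4),"dist hinge",np.hypot(*(loc-[-.0815,.178])).round(4))
for k,P in dict(hinge=(-.0815,.178,0),press=(-.0975,.023,.205),free=(-.0815-.176,.178,0)).items(): print(k,np.round(W(p,P),4))
im=ims["scene"]
for uv in ((165,292),(250,303),(252,312),(190,300)): print(onz(im,uv,.02).round(3))
for uv in ((360,388),(385,320),(368,350)): print(onz(ims["side"],uv,.02).round(3))
```

```text
[ 0.66364554 -0.27267336  0.10194351] [[-1.7, -2.0], [-0.3, -0.7], [-0.1, -0.6], [0.1, -0.7], [-0.9, 1.2], [0.5, -2.0], [2.4, -2.3], [0.7, -1.0], [0.8, -3.7], [-1.8, -1.9], [0.0, -2.9]]
balm_pot [ 0.4282 -0.1976] [-0.4 -0.1 -1.   0.7 -0.1  0.2 -1.7 -0.2]
  local [-0.2266  0.0986] dist hinge 0.1654
candle [0.546  0.2138] [-0.4  0.3 -0.4  0.9 -0.7  0.5 -1.1  0.5]
  local [-0.0676  0.4959] dist hinge 0.3183
dosing_cup [ 0.5325 -0.4658] [-4.1  0.5 -0.   3.1  0.3 -3.9 -1.5 -0.8]
  local [-0.1501 -0.1788] dist hinge 0.3633
collar_brush [0.4116 0.2158] [  2.3  -4.9  -2.6   3.3 -10.8   5.4   2.2  -2.8]
  local [-0.201   0.5116] dist hinge 0.3543
hinge [ 0.5645 -0.1039  0.    ]
press [ 0.5643 -0.2597  0.205 ]
free [ 0.3894 -0.1218  0.    ]
[0.309 0.19  0.02 ]
[ 0.366 -0.027  0.02 ]
[ 0.339 -0.051  0.02 ]
[0.311 0.112 0.02 ]
[0.305 0.18  0.02 ]
[ 0.356 -0.056  0.02 ]
[0.342 0.065 0.02 ]
```

>>> play_rows --series '[{"fingers": 0, "dx": -25, "dy": -21}, {"fingers": 0, "dx": -30, "dy": -25}, {"fingers": 0, "dx": -30, "dy": -25}, {"fingers": 0, "dx": -30, "dy": -25}, {"fingers": 0, "dx": -25, "dy": -20}, {"fingers": 0, "dx": -10, "dy": -10}, {"fingers": 0}, {"fingers": 0}]'

```text
invalid input at $.series[0]: expected keys fingers, dx, dy, dz, turn
```

>>> play_rows --series '[{"fingers": 0, "dx": -25, "dy": -21, "dz": 0, "turn": 0}, {"fingers": 0, "dx": -30, "dy": -25, "dz": 0, "turn": 0}, {"fingers": 0, "dx": -30, "dy": -25, "dz": 0, "turn": 0}, {"fingers": 0, "dx": -30, "dy": -25, "dz": 0, "turn": 0}, {"fingers": 0, "dx": -25, "dy": -20, "dz": 0, "turn": 0}, {"fingers": 0, "dx": -10, "dy": -10, "dz": 0, "turn": 0}, {"fingers": 0, "dx": 0, "dy": 0, "dz": 0, "turn": 0}, {"fingers": 0, "dx": 0, "dy": 0, "dz": 0, "turn": 0}]'

```text
clock: 1.97
position: [0.4201, -0.1286, 0.2416]
ee_rot: [0.0, 1.0, 0.002, 0.001]
contact_force: [-0.6, 0.6, 0.1]
width: 0.0425
```

```bash
cat >> h.py <<'E'
from scipy.spatial.transform import Rotation as Ro
def wrist():
    s=get_state(); im=get_image("wrist"); q=s["ee_rot"]
    T=np.eye(4); T[:3,:3]=Ro.from_quat([q[1],q[2],q[3],q[0]]).as_matrix(); T[:3,3]=s["position"]
    C=np.linalg.inv(T@np.array(im["hand_eye"])); im["rvec"]=cv2.Rodrigues(C[:3,:3])[0]; im["tvec"]=C[:3,3]; return im
E
python3 - <<'E'
from h import *
im=wrist(); save(im,"w1.png"); print(ray(im,(320,240)))
for m in masks_of(im,"balm_pot")[:2]:
    ys,xs=np.where(m["region"]); print(m["p"],m["xy"],xs.min(),xs.max(),ys.min(),ys.max(),onz(im,m["xy"],.03))
E
```

```text
(array([ 0.41905565, -0.05905416,  0.37383061]), array([ 0.02120077, -0.25996347, -0.96564343]))
0.95 [319.1, 289.4] 282 356 247 328 [ 0.42618717 -0.19904403  0.03      ]
```

View pics/w1.png

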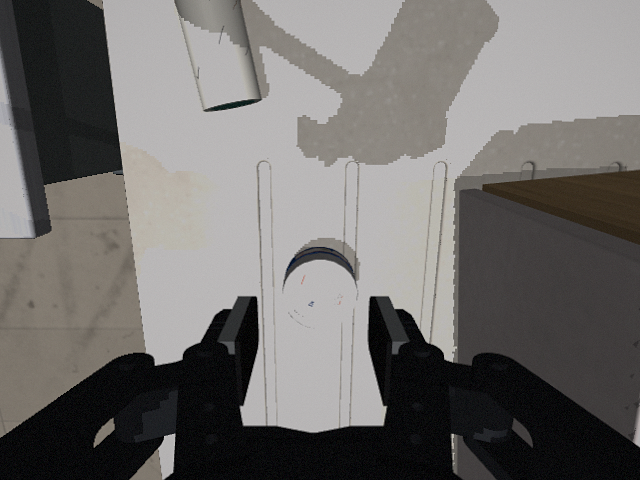

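The pot is confirmed at about (0.4265, -0.199); it is at wrist pixel (319,289). The lint roller end at (232,105) is well clear. I'll lower beside the pot with the fingers half open, so the two fingers cradle it.

>>> play_rows --series '[{"fingers": 0, "dx": 6, "dy": 1, "dz": -15, "turn": 0}, {"fingers": 0, "dx": 0, "dy": 0, "dz": -30, "turn": 0}, {"fingers": 0, "dx": 0, "dy": 0, "dz": -30, "turn": 0}, {"fingers": 0, "dx": 0, "dy": 0, "dz": -30, "turn": 0}, {"fingers": 0, "dx": 0, "dy": 0, "dz": -30, "turn": 0}, {"fingers": 0, "dx": 0, "dy": 0, "dz": -30, "turn": 0}, {"fingers": 0, "dx": 0, "dy": 0, "dz": -25, "turn": 0}, {"fingers": 0, "dx": 0, "dy": 0, "dz": -12, "turn": 0}, {"fingers": 0, "dx": 0, "dy": 0, "dz": 0, "turn": 0}, {"fingers": 0, "dx": 0, "dy": 0, "dz": 0, "turn": 0}]'

```text
clock: 2.9
position: [0.4419, -0.12, 0.033]
ee_rot: [0.001, 1.0, 0.01, 0.009]
contact_force: [0.3, -0.1, -0.2]
width: 0.0428
```

>>> play_rows --series '[{"fingers": 0, "dx": -10, "dy": 0, "dz": -5, "turn": 0}, {"fingers": 0, "dx": -4, "dy": 0, "dz": -5, "turn": 0}, {"fingers": 0, "dx": -1, "dy": -6, "dz": -1, "turn": 0}, {"fingers": 0, "dx": 0, "dy": -8, "dz": 0, "turn": 0}, {"fingers": 0, "dx": 0, "dy": -8, "dz": 0, "turn": 0}, {"fingers": 0, "dx": 0, "dy": -8, "dz": 0, "turn": 0}, {"fingers": 0, "dx": 0, "dy": -8, "dz": 0, "turn": 0}, {"fingers": 0, "dx": 0, "dy": -8, "dz": 0, "turn": 0}]'

```text
clock: 3.57
position: [0.4296, -0.1703, 0.0254]
ee_rot: [0.003, 1.0, 0.012, 0.014]
contact_force: [0.0, 0.7, -0.4]
width: 0.0427
```

>>> play_rows --series '[{"fingers": 0, "dx": -1, "dy": -8, "dz": -1, "turn": 0}, {"fingers": 0, "dx": 0, "dy": -8, "dz": 0, "turn": 0}, {"fingers": 0, "dx": 0, "dy": -8, "dz": 0, "turn": 0}, {"fingers": 0, "dx": 0, "dy": -8, "dz": 0, "turn": 0}, {"fingers": 0, "dx": 0, "dy": -8, "dz": 0, "turn": 0}, {"fingers": 0, "dx": 0, "dy": -8, "dz": 0, "turn": 0}, {"fingers": 0, "dx": 0, "dy": -8, "dz": 0, "turn": 0}, {"fingers": 0, "dx": 0, "dy": -8, "dz": 0, "turn": 0}]'

```text
clock: 4.23
position: [0.4285, -0.2423, 0.0246]
ee_rot: [0.003, 1.0, 0.011, 0.014]
contact_force: [0.4, 1.2, 0.9]
width: 0.0425
```

```bash
cat > pot.py <<'E'
from h import *
s=get_state(); print(s["position"],s["ee_rot"],s["contact_force"])
for n in ("scene","side"):
    im=get_image(n)
    for m in masks_of(im,"balm_pot")[:1]:
        ys,xs=np.where(m["region"]); print(n,round(m["p"],2),m["xy"],m["region"].sum(),xs.min(),xs.max(),ys.min(),ys.max(),onz(im,m["xy"],.022).round(3))
E
python3 pot.py
```

```text
[ 0.42850548 -0.24228891  0.02463226] [0.0029322  0.99983937 0.01066492 0.01410321] [0.38287965 1.24999581 0.90032721]
scene 0.6 [355.5, 317.9] 827 341 370 301 332 [ 0.424 -0.28   0.022]
side 0.83 [391.2, 272.4] 412 380 406 260 286 [ 0.431 -0.272  0.022]
```

>>> play_rows --series '[{"fingers": 0, "dx": 0, "dy": -8, "dz": 0, "turn": 0}, {"fingers": 0, "dx": 0, "dy": -8, "dz": 0, "turn": 0}, {"fingers": 0, "dx": 0, "dy": -8, "dz": 0, "turn": 0}, {"fingers": 0, "dx": 0, "dy": -8, "dz": 0, "turn": 0}, {"fingers": 0, "dx": 0, "dy": -8, "dz": 0, "turn": 0}, {"fingers": 0, "dx": 0, "dy": -8, "dz": 0, "turn": 0}, {"fingers": 0, "dx": 0, "dy": -6, "dz": 0, "turn": 0}, {"fingers": 0, "dx": 0, "dy": -2, "dz": 0, "turn": 0}, {"fingers": 0, "dx": 0, "dy": 0, "dz": 0, "turn": 0}, {"fingers": 0, "dx": 0, "dy": 10, "dz": 0, "turn": 0}, {"fingers": 0, "dx": 0, "dy": 20, "dz": 0, "turn": 0}, {"fingers": 0, "dx": 0, "dy": 20, "dz": 0, "turn": 0}, {"fingers": 0, "dx": 0, "dy": 0, "dz": 20, "turn": 0}, {"fingers": 0, "dx": 0, "dy": 0, "dz": 30, "turn": 0}, {"fingers": 1, "dx": 0, "dy": 0, "dz": 30, "turn": 0}, {"fingers": 1, "dx": 0, "dy": 0, "dz": 30, "turn": 0}, {"fingers": 1, "dx": 0, "dy": 0, "dz": 30, "turn": 0}, {"fingers": 1, "dx": 0, "dy": 0, "dz": 25, "turn": 0}, {"fingers": 1, "dx": 0, "dy": 0, "dz": 0, "turn": 0}]'

```text
clock: 6.02
position: [0.4221, -0.2391, 0.1933]
ee_rot: [-0.002, 1.0, 0.012, 0.009]
contact_force: [0.8, -0.3, 0.5]
width: 0.0002
```

```bash
python3 pot.py
python3 - <<'E'
from h import *
# refit cupboard with the wrist camera view later; save view
im=wrist(); save(im,"w2.png"); p=np.load("cup.npy"); c,s=np.cos(p[2]),np.sin(p[2])
for P in [(-.0975,0,.237),(-.0975,.178,.237),(-.0975,-.178,.237),(-.0975,0,.024),(-.0975,.178,.024)]:
    print(P,proj(im,[p[0]+c*P[0]-s*P[1],p[1]+s*P[0]+c*P[1],P[2]]).round(1))
E
```

```text
[ 0.42209619 -0.23905356  0.19327056] [-0.00201363  0.99988021  0.01235883  0.00909803] [ 0.80111272 -0.318175    0.46228488]
scene 0.88 [381.2, 324.2] 822 365 395 309 339 [ 0.429 -0.342  0.022]
side 0.88 [401.0, 264.0] 594 388 414 252 277 [ 0.427 -0.329  0.022]
(-0.0975, 0, 0.237) [[821.8 558.7]]
(-0.0975, 0.178, 0.237) [[1070.7 -211.5]]
(-0.0975, -0.178, 0.237) [[699.9 874.6]]
(-0.0975, 0, 0.024) [[494.8 289.2]]
(-0.0975, 0.178, 0.024) [[505.2  46.6]]
```

View pics/w2.png

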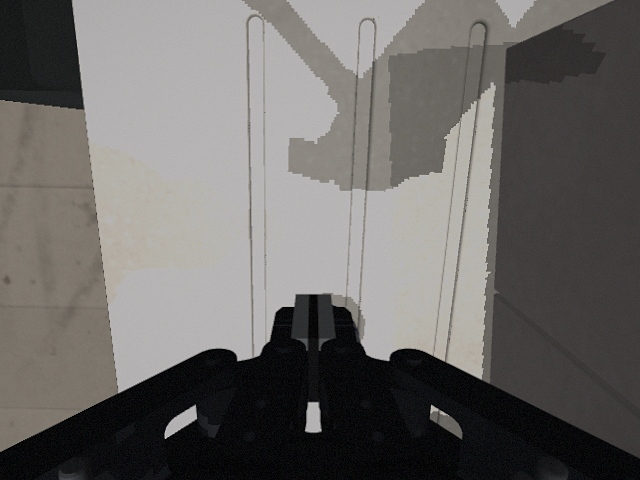

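The wrist view matches the predicted door base corners to within 2-3 px: seam (497,291) and left corner (506,47). The pot is at about (0.428, -0.336), 0.235 m clear of the hinge line, so it is outside the swing. Next I'll turn the closed fingers parallel to the door and approach the press point.

>>> play_rows --series '[{"fingers": 1, "dx": 0, "dy": -3, "dz": 4, "turn": -0.12}, {"fingers": 1, "dx": 8, "dy": -2, "dz": 3, "turn": -0.12}, {"fingers": 1, "dx": 8, "dy": -2, "dz": 3, "turn": -0.12}, {"fingers": 1, "dx": 8, "dy": -2, "dz": 3, "turn": -0.12}, {"fingers": 1, "dx": 8, "dy": -2, "dz": 2, "turn": -0.12}, {"fingers": 1, "dx": 8, "dy": -2, "dz": 0, "turn": -0.12}, {"fingers": 1, "dx": 8, "dy": -2, "dz": 0, "turn": -0.12}, {"fingers": 1, "dx": 8, "dy": -2, "dz": 0, "turn": -0.12}, {"fingers": 1, "dx": 8, "dy": -2, "dz": 0, "turn": -0.12}, {"fingers": 1, "dx": 8, "dy": -2, "dz": 0, "turn": -0.12}, {"fingers": 1, "dx": 8, "dy": -2, "dz": 0, "turn": -0.12}, {"fingers": 1, "dx": 8, "dy": -2, "dz": 0, "turn": -0.12}, {"fingers": 1, "dx": 0, "dy": 0, "dz": 0, "turn": 0}]'

```text
clock: 7.35
position: [0.4995, -0.255, 0.1765]
ee_rot: [-0.014, 0.74, -0.673, -0.012]
contact_force: [-0.1, -0.8, -0.6]
width: 0.0
```

```bash
cat > st.py <<'E'
from h import *
s=get_state(); q=s["ee_rot"]; R=Ro.from_quat([q[1],q[2],q[3],q[0]]).as_matrix()
p=np.load("cup.npy"); c,sn=np.cos(p[2]),np.sin(p[2]); d=s["position"][:2]-p[:2]
print(s["position"].round(4),"local",np.round([c*d[0]+sn*d[1],-sn*d[0]+c*d[1]],4),"F",s["contact_force"].round(1)); print(R.round(3)); print(s["qpos"].round(2))
E
python3 st.py
```

```text
[ 0.4995 -0.255   0.1765] local [-0.1615  0.0342] F [-0.1 -0.8 -0.6]
[[ 0.095 -0.996  0.   ]
 [-0.995 -0.095  0.037]
 [-0.037 -0.004 -0.999]]
[-0.62  0.31  1.63  0.03  1.23  0.85]
```

>>> play_rows --series '[{"fingers": 1, "dx": 0, "dy": -3, "dz": 12, "turn": 0}, {"fingers": 1, "dx": 10, "dy": -3, "dz": 12, "turn": 0}, {"fingers": 1, "dx": 10, "dy": -2, "dz": 6, "turn": 0}, {"fingers": 1, "dx": 10, "dy": 0, "dz": 2, "turn": 0}, {"fingers": 1, "dx": 5, "dy": 0, "dz": 0, "turn": 0}, {"fingers": 1, "dx": 0, "dy": 0, "dz": 0, "turn": 0}]'

```text
clock: 7.85
position: [0.5299, -0.2599, 0.1995]
ee_rot: [-0.012, 0.745, -0.667, -0.023]
contact_force: [-0.2, -0.6, 1.2]
width: 0.0002
```

```bash
python3 st.py
```

```text
[ 0.5299 -0.2599  0.1995] local [-0.1318  0.0264] F [-0.2 -0.6  1.2]
[[ 0.109 -0.994 -0.019]
 [-0.993 -0.11   0.049]
 [-0.051  0.013 -0.999]]
[-0.59  0.35  1.51  0.03  1.33  0.86]
```

>>> play_rows --series '[{"fingers": 1, "dx": 5, "dy": -1, "dz": 5, "turn": 0}, {"fingers": 1, "dx": 5, "dy": -1, "dz": 3, "turn": 0}, {"fingers": 1, "dx": 4, "dy": 0, "dz": 1, "turn": 0}, {"fingers": 1, "dx": 3, "dy": 0, "dz": 0, "turn": 0}, {"fingers": 1, "dx": 1, "dy": 0, "dz": 0, "turn": 0}, {"fingers": 1, "dx": 0, "dy": 0, "dz": 0, "turn": 0}]'

```text
clock: 8.35
position: [0.5476, -0.2608, 0.2069]
ee_rot: [-0.011, 0.745, -0.666, -0.026]
contact_force: [-1.4, 0.7, 0.7]
width: -0.0001
```

```bash
python3 st.py
```

```text
[ 0.5476 -0.2608  0.2069] local [-0.1142  0.0237] F [-1.4  0.7  0.7]
[[ 0.112 -0.993 -0.024]
 [-0.992 -0.113  0.052]
 [-0.055  0.018 -0.998]]
[-0.58  0.37  1.46  0.03  1.36  0.87]
```

>>> play_rows --series '[{"fingers": 1, "dx": 2, "dy": 0, "dz": 0, "turn": 0}, {"fingers": 1, "dx": 2, "dy": 0, "dz": 0, "turn": 0}, {"fingers": 1, "dx": 2, "dy": 0, "dz": 0, "turn": 0}]'

```text
clock: 8.6
position: [0.5516, -0.2606, 0.2068]
ee_rot: [-0.01, 0.745, -0.666, -0.028]
contact_force: [-4.6, -0.6, 1.6]
width: -0.0006
```

>>> play_rows --series '[{"fingers": 1, "dx": 2, "dy": 0, "dz": 0, "turn": 0}, {"fingers": 1, "dx": 2, "dy": 0, "dz": 0, "turn": 0}]'

```text
clock: 8.77
position: [0.5517, -0.2606, 0.2069]
ee_rot: [-0.007, 0.745, -0.666, -0.032]
contact_force: [-6.7, -1.6, 3.5]
width: 0.0002
```

>>> play_rows --series '[{"fingers": 1, "dx": 4, "dy": 0, "dz": 0, "turn": 0}, {"fingers": 1, "dx": 4, "dy": 0, "dz": 0, "turn": 0}]'

```text
clock: 8.93
position: [0.5532, -0.2605, 0.2071]
ee_rot: [-0.003, 0.745, -0.666, -0.037]
contact_force: [-9.2, -0.8, 3.4]
width: 0.0
```

>>> play_rows --series '[{"fingers": 1, "dx": 5, "dy": 0, "dz": 0, "turn": 0}, {"fingers": 1, "dx": 5, "dy": 0, "dz": 0, "turn": 0}]'

```text
clock: 9.1
position: [0.5549, -0.2604, 0.2073]
ee_rot: [0.003, 0.745, -0.666, -0.045]
contact_force: [-13.6, -1.0, 6.5]
width: -0.0002
```

>>> play_rows --series '[{"fingers": 1, "dx": 4, "dy": 0, "dz": 0, "turn": 0}, {"fingers": 1, "dx": 0, "dy": 0, "dz": 0, "turn": 0}, {"fingers": 1, "dx": -15, "dy": -2, "dz": 0, "turn": 0}, {"fingers": 1, "dx": -25, "dy": -3, "dz": 0, "turn": 0}, {"fingers": 1, "dx": -30, "dy": -3, "dz": 0, "turn": 0}, {"fingers": 1, "dx": -30, "dy": -3, "dz": 0, "turn": 0}, {"fingers": 1, "dx": -30, "dy": -3, "dz": 0, "turn": 0}, {"fingers": 1, "dx": 0, "dy": 0, "dz": 0, "turn": 0}, {"fingers": 1, "dx": 0, "dy": 0, "dz": 0, "turn": 0}]'

```text
clock: 9.85
position: [0.424, -0.2744, 0.2075]
ee_rot: [0.004, 0.745, -0.665, -0.045]
contact_force: [1.0, -0.1, 1.2]
width: -0.0
```

```bash
python3 st.py
python3 - <<'E'
from h import *
im=get_image("scene"); save(im,"s3.png"); a=im["pixels"][120:360,270:510,::-1]; b=get_image("side")["pixels"][120:360,230:470,::-1]
cv2.imwrite("pics/c3.png",cv2.resize(np.hstack([a,b]),(800,400)))
E
```

```text
[ 0.424  -0.2744  0.2075] local [-0.2386  0.0227] F [ 1.  -0.1  1.2]
[[ 0.111 -0.991 -0.073]
 [-0.992 -0.115  0.053]
 [-0.061  0.066 -0.996]]
[-0.71  0.24  1.65 -0.01  1.34  0.75]
```

View pics/c3.png

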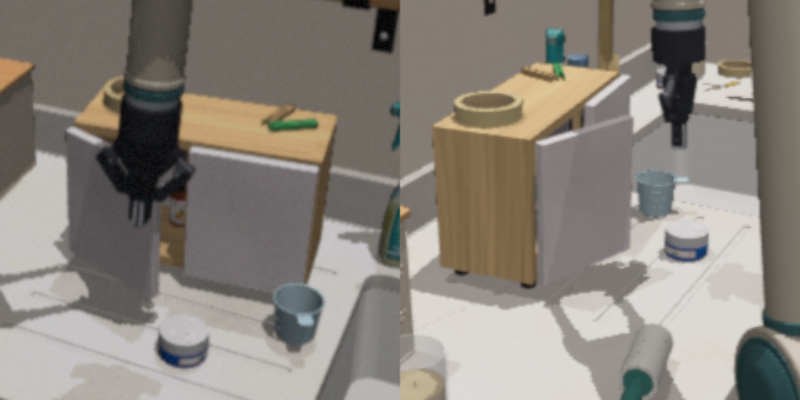

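The left door has sprung ajar; its free edge is out, the right door is shut, and pot and cup are undisturbed. Next I'll go round the free edge: out to the right, in past the edge, then behind the door.

>>> play_rows --series '[{"fingers": 1, "dx": 4, "dy": -15, "dz": 4, "turn": 0}, {"fingers": 1, "dx": 8, "dy": -20, "dz": 4, "turn": 0}, {"fingers": 1, "dx": 9, "dy": -20, "dz": 0, "turn": 0}, {"fingers": 1, "dx": 10, "dy": -15, "dz": 0, "turn": 0}, {"fingers": 1, "dx": 15, "dy": 0, "dz": 0, "turn": 0}, {"fingers": 1, "dx": 15, "dy": 1, "dz": 0, "turn": 0}, {"fingers": 1, "dx": 15, "dy": 1, "dz": 0, "turn": 0}, {"fingers": 1, "dx": 10, "dy": 1, "dz": 0, "turn": 0}, {"fingers": 1, "dx": 0, "dy": 0, "dz": 0, "turn": 0}]'

```text
clock: 10.7
position: [0.5276, -0.345, 0.2138]
ee_rot: [0.002, 0.748, -0.662, -0.041]
contact_force: [-0.3, 0.6, -0.3]
width: -0.0008
```

```bash
python3 st.py
cat > ang.py <<'E'
from h import *
from scipy.optimize import minimize_scalar
p=np.load("cup.npy"); c,s=np.cos(p[2]),np.sin(p[2])
def door(a):
    n=np.array([-np.cos(a),-np.sin(a)]); t=np.array([-np.sin(a),-np.cos(a)]); o=[]
    for r in (0,.176):
        for w in (0,.016):
            q=np.array([-.0815,.178])+t*r+n*w
            for z in (.024,.237): o.append([p[0]+c*q[0]-s*q[1],p[1]+s*q[0]+c*q[1],z])
    return np.array(o)
for n in ("scene","side"):
    im=get_image(n); ms=masks_of(im,"door_left")
    for M in ms[:1]:
        m=cv2.morphologyEx(M["region"].astype(np.uint8),cv2.MORPH_CLOSE,np.ones((5,5)))
        def iou(a):
            k=np.zeros((480,640),np.uint8); cv2.fillConvexPoly(k,cv2.convexHull(proj(im,door(a)).round().astype(np.int32)),1)
            return (k&m).sum()/(k|m).sum()
        A=np.arange(0,1.8,.02); v=[iou(a) for a in A]; i=int(np.argmax(v)); print(n,"p",round(M["p"],2),"angle",A[i].round(2),"iou",round(v[i],3))
E
python3 ang.py
```

```text
[ 0.5276 -0.345   0.2138] local [-0.1427 -0.0581] F [-0.3  0.6 -0.3]
[[ 0.12  -0.991 -0.064]
 [-0.991 -0.123  0.051]
 [-0.059  0.057 -0.997]]
[-0.69  0.42  1.36 -0.    1.44  0.76]
scene p 0.92 angle 0.48 iou 0.895
side p 0.89 angle 0.38 iou 0.933
```

>>> play_rows --series '[{"fingers": 1, "dx": 9, "dy": 1, "dz": 0, "turn": 0}, {"fingers": 1, "dx": 7, "dy": 1, "dz": 0, "turn": 0}, {"fingers": 1, "dx": 0, "dy": 8, "dz": 0, "turn": 0}, {"fingers": 1, "dx": -1, "dy": 12, "dz": 0, "turn": 0}, {"fingers": 1, "dx": -1, "dy": 12, "dz": 0, "turn": 0}, {"fingers": 1, "dx": -1, "dy": 10, "dz": 0, "turn": 0}, {"fingers": 1, "dx": 0, "dy": 0, "dz": 0, "turn": 0}]'

```text
clock: 11.48
position: [0.5356, -0.2958, 0.2155]
ee_rot: [0.002, 0.747, -0.664, -0.043]
contact_force: [-0.7, -0.1, -0.5]
width: 0.0001
```

```bash
python3 st.py
```

```text
[ 0.5356 -0.2958  0.2155] local [-0.1298 -0.01  ] F [-0.7 -0.1 -0.5]
[[ 0.116 -0.991 -0.067]
 [-0.991 -0.119  0.053]
 [-0.06   0.06  -0.996]]
[-0.62  0.39  1.4   0.    1.44  0.83]
```

>>> play_rows --series '[{"fingers": 1, "dx": 1, "dy": 10, "dz": 0, "turn": 0}, {"fingers": 1, "dx": 0, "dy": 10, "dz": 0, "turn": 0}, {"fingers": 1, "dx": -1, "dy": 10, "dz": 0, "turn": 0}, {"fingers": 1, "dx": -1, "dy": 10, "dz": -1, "turn": 0}, {"fingers": 1, "dx": -1, "dy": 8, "dz": 0, "turn": 0}, {"fingers": 1, "dx": 0, "dy": 0, "dz": 0, "turn": 0}]'

```text
clock: 11.98
position: [0.5326, -0.2411, 0.2152]
ee_rot: [0.002, 0.747, -0.663, -0.042]
contact_force: [-1.1, -0.1, 0.1]
width: 0.0002
```

```bash
python3 st.py; python3 ang.py
```

```text
[ 0.5326 -0.2411  0.2152] local [-0.1272  0.0448] F [-1.1 -0.1  0.1]
[[ 0.117 -0.991 -0.066]
 [-0.991 -0.121  0.053]
 [-0.06   0.06  -0.996]]
[-0.55  0.35  1.47  0.01  1.41  0.9 ]
scene p 0.82 angle 0.48 iou 0.901
side p 0.78 angle 0.38 iou 0.934
```

>>> play_rows --series '[{"fingers": 1, "dx": -6, "dy": 1, "dz": 0, "turn": 0}, {"fingers": 1, "dx": -7, "dy": 2, "dz": 0, "turn": 0}, {"fingers": 1, "dx": -7, "dy": 3, "dz": 0, "turn": 0}, {"fingers": 1, "dx": -7, "dy": 4, "dz": 0, "turn": 0}, {"fingers": 1, "dx": -7, "dy": 4, "dz": 0, "turn": 0}, {"fingers": 1, "dx": -7, "dy": 4, "dz": 0, "turn": 0}, {"fingers": 1, "dx": -7, "dy": 5, "dz": 0, "turn": 0}, {"fingers": 1, "dx": -7, "dy": 6, "dz": 0, "turn": 0}, {"fingers": 1, "dx": -6, "dy": 6, "dz": 0, "turn": 0}, {"fingers": 1, "dx": -6, "dy": 6, "dz": 0, "turn": 0}, {"fingers": 1, "dx": 0, "dy": 0, "dz": 0, "turn": 0}]'

```text
clock: 13.1
position: [0.4589, -0.2004, 0.2152]
ee_rot: [0.002, 0.746, -0.665, -0.04]
contact_force: [-0.3, 0.3, -0.8]
width: 0.0002
```

```bash
python3 st.py; python3 ang.py
```

```text
[ 0.4589 -0.2004  0.2152] local [-0.1963  0.0927] F [-0.3  0.3 -0.8]
[[ 0.112 -0.992 -0.063]
 [-0.992 -0.116  0.05 ]
 [-0.057  0.057 -0.997]]
[-0.56  0.22  1.65  0.01  1.35  0.9 ]
scene p 0.56 angle 1.12 iou 0.509
side p 0.74 angle 1.2 iou 0.902
```

>>> play_rows --series '[{"fingers": 1, "dx": -6, "dy": 6, "dz": 0, "turn": 0}, {"fingers": 1, "dx": -5, "dy": 7, "dz": 0, "turn": 0}, {"fingers": 1, "dx": -4, "dy": 7, "dz": 0, "turn": 0}, {"fingers": 1, "dx": -4, "dy": 7, "dz": 0, "turn": 0}, {"fingers": 1, "dx": -3, "dy": 7, "dz": 0, "turn": 0}, {"fingers": 1, "dx": -3, "dy": 7, "dz": 0, "turn": 0}, {"fingers": 1, "dx": -2, "dy": 5, "dz": 0, "turn": 0}, {"fingers": 1, "dx": -1, "dy": 4, "dz": 0, "turn": 0}, {"fingers": 1, "dx": 0, "dy": 0, "dz": 0, "turn": 0}]'

```text
clock: 14.05
position: [0.4311, -0.1477, 0.2149]
ee_rot: [0.002, 0.746, -0.665, -0.038]
contact_force: [-0.6, -0.3, 0.6]
width: -0.0002
```

```bash
python3 st.py; python3 ang.py
```

```text
[ 0.4311 -0.1477  0.2149] local [-0.2186  0.148 ] F [-0.6 -0.3  0.6]
[[ 0.112 -0.992 -0.06 ]
 [-0.992 -0.115  0.048]
 [-0.054  0.054 -0.997]]
[-0.49  0.15  1.74  0.01  1.32  0.96]
scene p 0.78 angle 1.56 iou 0.589
```

>>> play_rows --series '[{"fingers": 1, "dx": 0, "dy": -10, "dz": 0, "turn": 0}, {"fingers": 1, "dx": 0, "dy": -20, "dz": 0, "turn": 0}, {"fingers": 1, "dx": 0, "dy": -20, "dz": 0, "turn": 0}, {"fingers": 1, "dx": 0, "dy": -15, "dz": 0, "turn": 0}, {"fingers": 1, "dx": 0, "dy": 0, "dz": 0, "turn": 0}]'

```text
clock: 14.67
position: [0.4321, -0.2197, 0.2145]
ee_rot: [0.003, 0.746, -0.665, -0.037]
contact_force: [-0.0, -0.0, 0.0]
width: 0.0
```

```bash
python3 ang.py
python3 - <<'E'
from h import *
a=get_image("scene")["pixels"][150:390,230:470,::-1]; b=get_image("side")["pixels"][120:360,230:470,::-1]
cv2.imwrite("pics/c4.png",cv2.resize(np.hstack([a,b]),(800,400)))
E
```

```text
scene p 0.58 angle 1.56 iou 0.719
side p 0.83 angle 1.62 iou 0.928
```

View pics/c4.png

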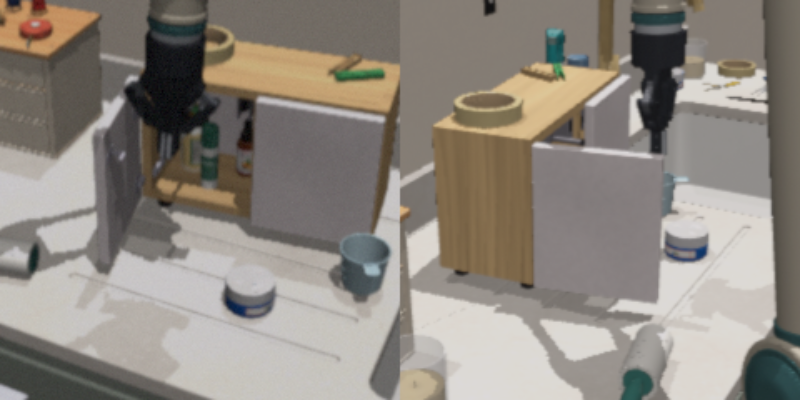

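The left door now stands about square, with the pot well clear and the right door shut. For an exact angle I'll rise and read the door's top edge from above with the wrist camera.

>>> play_rows --series '[{"fingers": 1, "dx": 0, "dy": -3, "dz": 15, "turn": 0}, {"fingers": 1, "dx": 0, "dy": 0, "dz": 30, "turn": 0}, {"fingers": 1, "dx": 0, "dy": 0, "dz": 35, "turn": 0}, {"fingers": 1, "dx": 0, "dy": 0, "dz": 35, "turn": 0}, {"fingers": 1, "dx": 0, "dy": 0, "dz": 35, "turn": 0}, {"fingers": 1, "dx": 0, "dy": 0, "dz": 20, "turn": 0}, {"fingers": 1, "dx": 0, "dy": 0, "dz": 0, "turn": 0}, {"fingers": 1, "dx": 0, "dy": 0, "dz": 0, "turn": 0}]'

```text
clock: 15.63
position: [0.4278, -0.2096, 0.3911]
ee_rot: [0.002, 0.75, -0.66, -0.042]
contact_force: [-0.2, 1.0, 0.1]
width: 0.0003
```

```bash
python3 st.py
python3 - <<'E'
from h import *
im=wrist(); save(im,"w5.png")
p=np.load("cup.npy"); c,s=np.cos(p[2]),np.sin(p[2])
def w(x,y,z): return [p[0]+c*x-s*y,p[1]+s*x+c*y,z]
for a in (1.5,1.57,1.65):
  t=np.array([-np.sin(a),-np.cos(a)]);n=np.array([-np.cos(a),-np.sin(a)]);h=np.array([-.0815,.178])
  print(a,[proj(im,w(*(h+t*r+n*k),.237))[0].round(0).tolist() for r in (.01,.176) for k in (0,.016)])
print(proj(im,[w(-.0975,0,.237),w(-.0975,-.17,.237),w(-.075,.18,.24),w(-.075,0,.24)]).round(0).tolist())
E
```

```text
[ 0.4278 -0.2096  0.3911] local [-0.2282  0.0868] F [-0.2  1.   0.1]
[[ 0.125 -0.99  -0.066]
 [-0.99  -0.128  0.053]
 [-0.06   0.058 -0.996]]
[-0.61  0.12  1.35  0.01  1.75  0.84]
1.5 [[191.0, 3.0], [216.0, 5.0], [222.0, 250.0], [243.0, 252.0]]
1.57 [[190.0, 3.0], [215.0, 3.0], [206.0, 249.0], [227.0, 250.0]]
1.65 [[188.0, 3.0], [213.0, 1.0], [188.0, 248.0], [209.0, 247.0]]
[[474.0, 18.0], [760.0, 24.0], [183.0, -29.0], [482.0, -26.0]]
```

View pics/w5.png

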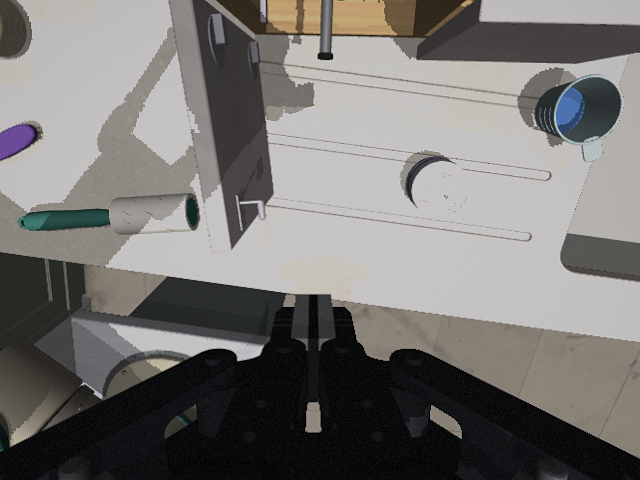

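The wrist view shows the door's top edge running from (183,0) to (222,250), which is a bit short of square. The lint roller end is at (198,213). My angle script also had the panel-thickness side wrong, so I'll fix that and check the roller clearance.

```bash
sed -i 's/n=np.array(\[-np.cos(a),-np.sin(a)\])/n=np.array([-np.cos(a),np.sin(a)])/; s/np.arange(0,1.8/np.arange(0,1.78/' ang.py; python3 ang.py
python3 - <<'E'
from h import *
im=wrist()
p=np.load("cup.npy"); c,s=np.cos(p[2]),np.sin(p[2])
def loc(P): d=P[:2]-p[:2]; return np.round([c*d[0]+s*d[1],-s*d[0]+c*d[1]],4)
print("top edge inner hinge-ish/free, outer free", [loc(onz(im,u,.237)).tolist() for u in ((195,1),(232,248),(213,252),(170,1))])
print("roller end", [loc(onz(im,u,z)).tolist() for u in ((197,197),(199,213),(197,229)) for z in (.01,.04)])
def w(x,y,z): return [p[0]+c*x-s*y,p[1]+s*x+c*y,z]
print("roller in side?", loc(onz(get_image("side"),(378,320),.04)))
E
```

```text
scene p 0.98 angle 1.46 iou 0.92
side p 0.7 angle 1.5 iou 0.959
top edge inner hinge-ish/free, outer free [[-0.0923, 0.174], [-0.256, 0.1578], [-0.2599, 0.1727], [-0.0924, 0.19]]
roller end [[-0.2709, 0.2643], [-0.2639, 0.2534], [-0.2927, 0.2632], [-0.2844, 0.2524], [-0.3154, 0.2677], [-0.3057, 0.2566]]
roller in side? [-0.279   0.2846]
```

Both cameras and the wrist view now give about 1.47 rad, so the door needs another 0.1 rad. The roller at local y > 0.25 is clear of the door, which will reach 0.194. I'll descend and nudge it.

>>> play_rows --series '[{"fingers": 1, "dx": 2, "dy": -4, "dz": -20, "turn": 0}, {"fingers": 1, "dx": 0, "dy": -2, "dz": -35, "turn": 0}, {"fingers": 1, "dx": 0, "dy": 0, "dz": -35, "turn": 0}, {"fingers": 1, "dx": 0, "dy": 0, "dz": -35, "turn": 0}, {"fingers": 1, "dx": 0, "dy": 0, "dz": -30, "turn": 0}, {"fingers": 1, "dx": 0, "dy": 0, "dz": -10, "turn": 0}, {"fingers": 1, "dx": 0, "dy": 0, "dz": 0, "turn": 0}, {"fingers": 1, "dx": 0, "dy": 0, "dz": 0, "turn": 0}]'

```text
clock: 16.65
position: [0.4263, -0.2147, 0.2134]
ee_rot: [0.003, 0.749, -0.661, -0.047]
contact_force: [-0.4, -0.6, 0.2]
width: -0.0002
```

>>> play_rows --series '[{"fingers": 1, "dx": 1, "dy": 10, "dz": 0, "turn": 0}, {"fingers": 1, "dx": 1, "dy": 14, "dz": 0, "turn": 0}, {"fingers": 1, "dx": 1, "dy": 14, "dz": 0, "turn": 0}, {"fingers": 1, "dx": 0, "dy": 12, "dz": 0, "turn": 0}, {"fingers": 1, "dx": 0, "dy": 8, "dz": 0, "turn": 0}, {"fingers": 1, "dx": 0, "dy": 4, "dz": 0, "turn": 0}, {"fingers": 1, "dx": 0, "dy": 4, "dz": 0, "turn": 0}, {"fingers": 1, "dx": 0, "dy": 0, "dz": 0, "turn": 0}]'

```text
clock: 17.32
position: [0.4326, -0.1427, 0.2194]
ee_rot: [0.001, 0.75, -0.661, -0.041]
contact_force: [-0.6, -0.0, -0.6]
width: 0.0
```

>>> play_rows --series '[{"fingers": 1, "dx": -1, "dy": 3, "dz": -1, "turn": 0}, {"fingers": 1, "dx": -1, "dy": 3, "dz": -1, "turn": 0}, {"fingers": 1, "dx": 0, "dy": 3, "dz": 0, "turn": 0}, {"fingers": 1, "dx": 0, "dy": 0, "dz": 0, "turn": 0}]'

```text
clock: 17.65
position: [0.4309, -0.1339, 0.2178]
ee_rot: [0.001, 0.749, -0.661, -0.04]
contact_force: [-0.1, -0.1, -0.5]
width: 0.0001
```

Now I'll back off, rise and measure again.

>>> play_rows --series '[{"fingers": 1, "dx": 0, "dy": -8, "dz": 0, "turn": 0}, {"fingers": 1, "dx": 0, "dy": -20, "dz": 0, "turn": 0}, {"fingers": 1, "dx": 0, "dy": -25, "dz": 0, "turn": 0}, {"fingers": 1, "dx": 0, "dy": -25, "dz": 5, "turn": 0}, {"fingers": 1, "dx": 0, "dy": 0, "dz": 20, "turn": 0}, {"fingers": 1, "dx": 0, "dy": 0, "dz": 35, "turn": 0}, {"fingers": 1, "dx": 0, "dy": 0, "dz": 35, "turn": 0}, {"fingers": 1, "dx": 0, "dy": 0, "dz": 35, "turn": 0}, {"fingers": 1, "dx": 0, "dy": 0, "dz": 25, "turn": 0}, {"fingers": 1, "dx": 0, "dy": 0, "dz": 0, "turn": 0}, {"fingers": 1, "dx": 0, "dy": 0, "dz": 0, "turn": 0}]'

```text
clock: 18.57
position: [0.4269, -0.2223, 0.3757]
ee_rot: [0.003, 0.747, -0.663, -0.044]
contact_force: [-0.0, 0.5, -0.9]
width: -0.0002
```

```bash
python3 ang.py; python3 pot.py
python3 - <<'E'
from h import *
im=wrist(); save(im,"w6.png")
for n in ("scene","side"):
    q=get_image(n)
    for l in ("candle","dosing_cup","collar_brush","door_right"):
        print(n,l,[(round(m["p"],2),m["xy"]) for m in masks_of(q,l)[:2]])
E
```

```text
scene p 0.61 angle 1.56 iou 0.934
side p 0.58 angle 1.6 iou 0.968
[ 0.42615167 -0.22111086  0.37359987] [ 0.00290613  0.74748348 -0.6626311  -0.0466908 ] [-0.65117612 -0.17705877  0.68642686]
scene 0.59 [380.2, 324.1] 831 365 395 308 340 [ 0.428 -0.34   0.022]
side 0.62 [402.7, 261.1] 588 388 414 252 276 [ 0.429 -0.347  0.022]
scene candle [(0.95, [211.6, 237.6])]
scene dosing_cup [(0.93, [448.8, 308.6])]
scene collar_brush [(0.59, [182.7, 270.1])]
scene door_right [(0.6, [417.4, 251.1])]
side candle [(0.77, [239.7, 351.1])]
side dosing_cup [(0.62, [388.7, 236.2])]
side collar_brush [(0.67, [301.3, 384.1])]
side door_right [(0.71, [355.5, 191.0])]
```

View pics/w6.png

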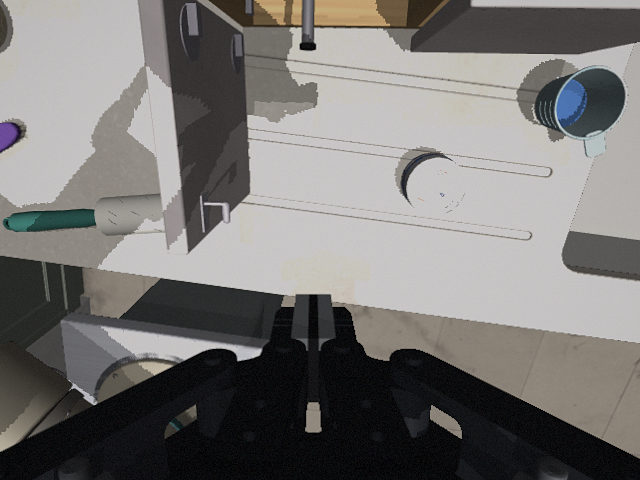

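Run:
```python
from h import *
im=wrist()
p=np.load("cup.npy"); c,s=np.cos(p[2]),np.sin(p[2])
def loc(P): d=P[:2]-p[:2]; return np.array([c*d[0]+s*d[1],-s*d[0]+c*d[1]])
for A,B in (((163,1),(188,249)),((139,1),(166,254))):
    a,b=loc(onz(im,A,.237)),loc(onz(im,B,.237)); d=b-a; print(a.round(4),b.round(4),"angle",np.arctan2(-d[0],-d[1]).round(3))
sign_off()
```

```text
[-0.0966  0.1767] [-0.2544  0.1753] angle 1.562
[-0.0966  0.1915] [-0.259   0.1923] angle 1.576
the job is handed in; nothing more can be done
```

The job is done and handed in at about 19 s of the 72 s allowed; no verdict was reported.

- **Pot:** I slid it upright about 0.14 m to the right with half-open fingers. It stands about 0.235 m from the left hinge line at its nearest point, against the door's 0.176 m swing. Its position was unchanged after the door was opened, so the door did not strike it.
- **Left door:** I pressed it near the free edge until the catch let go and it sprang ajar, at about 0.43 rad. I then pushed it round from behind in two stages. The last wrist-camera readings give 1.562 and 1.576 rad, and the fixed cameras give 1.56 and 1.60; square is 1.57.
- **Everything else:** The right door looks shut, and the candle, cup and brush are within a few pixels of where they were at the start, except that one side-view reading of the cup differs by about 7 px. I put that down to noise, because the scene-view reading of the cup moved only 3 px and nothing came near it. The lint roller was not touched.
- **Forces:** The largest wrist force I saw was about 15 N, during the press. The gripper was clear of everything at hand-in.

**Disagreements:**
- My angle script had the panel thickness on the wrong side at first, so its earlier readings were too high. The door was actually at 1.47 rad then, and I corrected it with the second push.
- The side camera reads about 0.04 rad higher than the scene camera at the end.

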